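# Count to the third gap and push the cutter tin in

## Robot

A 7-joint arm with a two-finger parallel gripper is mounted at the origin on the work surface. World frame = base frame: x ahead of the robot, y to its left, z up, the work surface at z = 0. Lengths are in m, angles in rad, forces in N, time in s.
With the tool pointing down it reaches from about 0.4 to 0.875 m from the base axis. Payload 19.3 kg.
Tool frame: the origin (TCP) lies midway between the tips of the shut fingers; the grasp point (between the pads) lies 19 mm behind it (bot.pinch_z is the distance from the TCP to the grasp point, in m); z points along the fingers, y is the direction in which the jaws open and shut (so a half turn about z gives the same grasp; the last joint's range is limited). The gripper opens to 85 mm and grips with 20 to 120 N. Pads are 22 mm wide; open, the fingers measure 114 mm over their backs; the gripper's body (76 mm by 85 mm) begins 54 mm behind the grasp point. The pads swing forward as they close: fully open they stand 13 mm farther back than shut.
Start: joints at [-1.188, 0.521, -0.036, 1.599, 0.021, 1.021, -0.113], TCP at [0.273, 0.562, 0.231] pointing down, gripper open.
Joint ranges: [-2.91, 2.91], [-0.3, 2.13], [-1.5, 1.42], [0.17, 2.43], [-1.26, 4.41], [0.16, 1.93], [-2.52, 2.52]. Speed limits (rad/s): [1.89, 1.89, 2.39, 2.39, 3.01, 3.01, 3.01].

## Interface

Orientations are given as [roll, pitch, yaw] about the fixed x, y, z axes, in that order (R = Rz(yaw) Ry(pitch) Rx(roll)).
In Python, from workcell import bot gives the robot as it stands. The module is installed in compiled form; this text tells all that it offers.
- The arm moves only by the tool move_arm, never from a script. Its argument "moves" is text: rows parted by semicolons, each of 4 numbers parted by spaces: the shift along the tool's x, y, z in mm, then the turn about the tool's z in rad. In form: dx dy dz yaw; .... A call has exactly 10 rows; each row is the pose to reach, as a shift and turn from the pose commanded when the call began, along the tool's axes at that moment; what a row does not reach only later rows make up. A row lasts 1/12 s, in which the tool goes at most 41.7 mm and 7.16 degrees, less where a joint would pass 70% of its speed; a pose out of reach is approached as far as the arm can. A call with a gripper value outside its range is refused whole. "grip" is the opening, from 0 (shut) to 1 (fully open), set as the call begins (left out, the last holds). The fingers move at their own pace and stop on an object; "grip_force" is the grip in N (left out, the last holds). Time passes only in rows, so rows that repeat a pose let the fingers close, or fill a call up. It gives the time, the measured TCP pose, the force and the opening at its end, in the units of the state.
- bot.observe(): the state, without advancing time (a new reading comes with each control period).
- bot.grab_frame(name): name is "side" or "top"; returns a dict with "frame" (400x640x3 uint8, red, green, blue), "z_map" (400x640 float32, m along the optical axis (not along the pixel's ray), 0 where there is no reading), "K" (3x3 intrinsics, pixels), "eye" and "attitude" of the camera in the world. Camera axes: x right, y up, looking along -z (the intrinsics and any distortion apply to the point x, -y, -z); pixel columns grow to the right and rows downward; lengths in m; the calibration is good to about 2 mm. A picture is of the moment at which its call begins.
- bot.job_done(): hands the job in, once; it reports no verdict.
Trained networks look in a picture, given as the dict that the camera call returned (one of the last four; its "shot" number tells which), for a name from the list of things; names that differ only in an ending like _2 or _b are one class to them, and where a whole thing is asked for, a point or a joint stands for the part that bears it (a point fixed in the world has none). Each returns a list of dicts, best first, with "conf" (0 to 1); they miss things now and then, are a little off and sometimes report something else, mostly with a low value. They report only what shows in the picture. A call takes as long as a camera call. They do not tell look-alikes from the thing itself.
- bot.search_frame(picture, label): "at" ([column, row] in pixels, amid what is visible of it).
- bot.pinpoint(picture, label): "at" ([column, row] in pixels: a listed point, or the origin of a listed thing).
The state is a dict: "clock": time; "qpos": joint angles; "qd": joint speeds; "joint_efforts": joint torques, N m; "position": TCP position; "tool_rot": TCP orientation; "force": force on the tool from outside, world axes, zero at the start; "moment": the same for the moment, N m; "grip_width": finger opening in m.
Only numpy, scipy, OpenCV 4.12 (cv2) and the standard library are available. Lean on these libraries where they do the work, as an engineer would, in place of code of your own. Each camera call takes 0.05 s, during which the arm holds its last target. There are 200 camera calls.

## Task

Run a fingertip along the top rail of the wooden rack, starting at the end with the red knob, and count the gaps, filled or empty, by touching the brass inlay of the first, the second and then the third. Then push the blue tin along the counter into that third gap, lengthwise, until it is fully home against the back. Only push it, do not lift or tip it, and leave everything else where it is.

Things in the scene. Friction and masses are not known exactly. Their poses are not given: they have to be found in the camera images.
- rack: Pale wooden divider rack, fixed. Origin on the counter at mid-width; x points from the open front to the back, y left, z up. Seven dividers, 8 mm thick, 48 mm high, rounded front ends at x = -44 mm, at y = 150, 100, 50, 0, -50, -100, -150 mm: six 42 mm gaps between, open in front and on top, no floor. Inner face of the back wall at x = +30 mm. The outermost gaps hold a tin each.
- rail_mid (a point): Middle of the top of the dark wooden rail that runs along the rack's back, above the back wall: 354 mm long, 24 mm across, its flat top 60 mm above the counter, its underside at 48 mm. It lies at x = +34 mm, y = 0 of the rack's frame, axes as the rack's.
- red_knob: Red knob, 19 mm across and 22 mm tall, fixed on top of one end of the rail (at x = +34 mm, y = +165 or -165 mm of the rack's frame). Counting starts at this end: the first gap is the outermost one next to it. Origin at the middle of its foot.
- inlay1: Brass inlay, rigid, set flush in the top of the rail over one gap, the first gap from the rack's left (+y) end; 24 mm across the rail by 14 mm along it. Origin at the middle of its top face, 60 mm above the counter; axes as the rack's.
- inlay2: Brass inlay, rigid, set flush in the top of the rail over one gap, the second gap from the rack's left (+y) end; 24 mm across the rail by 14 mm along it. Origin at the middle of its top face, 60 mm above the counter; axes as the rack's.
- inlay3: Brass inlay, rigid, set flush in the top of the rail over one gap, the third gap from the rack's left (+y) end; 24 mm across the rail by 14 mm along it. Origin at the middle of its top face, 60 mm above the counter; axes as the rack's.
- inlay4: Brass inlay, rigid, set flush in the top of the rail over one gap, the fourth gap from the rack's left (+y) end; 24 mm across the rail by 14 mm along it. Origin at the middle of its top face, 60 mm above the counter; axes as the rack's.
- inlay5: Brass inlay, rigid, set flush in the top of the rail over one gap, the fifth gap from the rack's left (+y) end; 24 mm across the rail by 14 mm along it. Origin at the middle of its top face, 60 mm above the counter; axes as the rack's.
- inlay6: Brass inlay, rigid, set flush in the top of the rail over one gap, the sixth gap from the rack's left (+y) end; 24 mm across the rail by 14 mm along it. Origin at the middle of its top face, 60 mm above the counter; axes as the rack's.
- tin_center (a point): Centre of the blue lidded tin to be pushed: a loose box 90 mm long (its x), 32 mm wide, 36 mm high, 0.13 to 0.25 kg, centre 18 mm above the counter; both ends alike. It stands in front of the rack, roughly pointing into it. Fully home in a gap, its centre is at x = -15 mm of the rack's frame and 16 mm of it still sticks out beyond the dividers' rounded ends.
- tin_white: White tin, same size as the blue one, standing in one of the two outermost gaps. Leave alone. Origin under its centre.
- tin_green: Green tin, same size, in the other outermost gap. Leave alone. Origin under its centre.
- rolling_pin: Wooden rolling pin, 56 mm thick and 400 mm long along its x, lying to the left of the work. Leave alone. Origin under its centre.
- pastry_ring: Steel pastry ring, 68 mm across, 35 mm high, left of the blue tin and nearer the robot. Leave alone. Origin under its centre.
- ramekin: White ceramic bowl, 72 mm across, 40 mm high, right of the blue tin and nearer the robot. Leave alone. Origin under its centre.
- flour_jar: Glass jar, 80 mm across, 130 mm tall, to the right. Leave alone. Origin under its centre.
- mug: Blue mug, 80 mm across, 90 mm tall, on the counter behind the rack, beyond its left half. Leave alone. Origin under its centre.
- turner: Black turner (spatula), 260 mm long along its x, lying to the right. Leave alone. Origin under the middle of its length.
- tin: The same blue tin as above; origin under its centre, on the counter.
There are look-alikes about, which are no part of the job. Of the things that look like the tin, the largest one is meant.

How it is judged:
On the way, in this order (a step that is already met when the one before it is completed fails the run):
1. a fingertip touches the brass inlay of the first gap from the red-knob end (((y of red_knob in the frame of rack above 0 m and contact force between the fingers and inlay1 above 0.3 N) or (y of red_knob in the frame of rack below 0 m and contact force between the fingers and inlay6 above 0.3 N))), for 0.04 s.
2. then the inlay of the second gap (((y of red_knob in the frame of rack above 0 m and contact force between the fingers and inlay2 above 0.3 N) or (y of red_knob in the frame of rack below 0 m and contact force between the fingers and inlay5 above 0.3 N))), for 0.04 s.
3. then the inlay of the third gap (((y of red_knob in the frame of rack above 0 m and contact force between the fingers and inlay3 above 0.3 N) or (y of red_knob in the frame of rack below 0 m and contact force between the fingers and inlay4 above 0.3 N))), for 0.04 s.
4. then the blue tin is pushed fully home into the third gap (((y of red_knob in the frame of rack above 0 m and (x of tin_center in the frame of rack between -0.02 and -0.01 m and y of tin_center in the frame of rack between 0.016 and 0.034 m)) or (y of red_knob in the frame of rack below 0 m and (x of tin_center in the frame of rack between -0.02 and -0.01 m and y of tin_center in the frame of rack between -0.034 and -0.016 m)))), for 0.2 s.
At the end, for the whole second after the job is handed in: The blue tin stands flat and at rest on the counter in the third gap from the red-knob end, lengthwise (within 0.15 rad), within 5 mm of the back wall and within 9 mm of the gap's middle line; nothing else has moved by 20 mm or more (((y of red_knob in the frame of rack above 0 m and (x of tin_center in the frame of rack between -0.02 and -0.01 m and y of tin_center in the frame of rack between 0.016 and 0.034 m)) or (y of red_knob in the frame of rack below 0 m and (x of tin_center in the frame of rack between -0.02 and -0.01 m and y of tin_center in the frame of rack between -0.034 and -0.016 m))) and angle between the x axis of tin_center and the x axis of rack, either way round below 0.15 rad and angle between tin_center's own z axis and vertical below 0.1 rad and height (world z) of tin_center below 0.022 m and linear speed of tin below 0.01 m/s and distance of each of tin_white, tin_green, rolling_pin, pastry_ring, ramekin, flour_jar, mug, turner from where it was at the start of the episode below 0.02 m); the robot touches nothing.
It fails at once if the blue tin is lifted by 8 mm or more (height (world z) of tin_center above 0.026 m).
It fails at once if the blue tin is tipped (angle between tin_center's own z axis and vertical above 0.35 rad).
It fails at once if one of the other tins or kitchen things is moved by 20 mm or more (distance of any of tin_white, tin_green, rolling_pin, pastry_ring, ramekin, flour_jar, mug, turner from where it was at the start of the episode above 0.02 m).
It also fails if it takes over 72 s, if anything falls off the work surface, if the arm or the gripper's body presses on something with over 40 N, if the wrist force passes 120 N, or if a joint passes its speed limit or range.

## Working session

There is one attempt and no reset: what is moved stays moved. The work goes in short steps, Python scripts to look and compute and a tool call to move; the robot and the scene stay as the last step left them, time stands still between calls to the robot, and variables do not carry over. Pictures are saved under pics/ and viewed, about 8 in all and at most 12, crops included, and the job is handed in when it is done.

Besides the shell and the picture viewer there is one more tool, called after "Request:" in YAML: its name, and indented under it one key for each argument. move_arm: Moves the arm, as the interface text tells. Its arguments: {"type":"object","properties":{"moves":{"type":"string"},"grip":{"type":"number"},"grip_force":{"type":"number"}},"required":["moves"]}

```bash
mkdir -p pics; cat > h.py <<'E'
import numpy as np, cv2
from scipy.spatial.transform import Rotation as R
from workcell import bot
def att(p):
    a=np.array(p["attitude"],float)
    if a.shape==(3,3): return a
    return R.from_euler('xyz',a).as_matrix() if a.size==3 else R.from_quat(a).as_matrix()
def ray(p,uv):
    K=np.array(p["K"]); d=np.array([(uv[0]-K[0,2])/K[0,0],-(uv[1]-K[1,2])/K[1,1],-1.0])
    return np.array(p["eye"]),att(p)@d
def atz(p,uv,z):
    e,d=ray(p,uv); return e+d*(z-e[2])/d[2]
def deep(p,uv):
    e,d=ray(p,uv); return e+d*p["z_map"][int(round(uv[1])),int(round(uv[0]))]
def save(p,n): cv2.imwrite("pics/"+n,cv2.cvtColor(p["frame"],cv2.COLOR_RGB2BGR))
E
python3 - <<'E'
from h import *
s=bot.observe(); print(s)
for n in("top","side"):
    p=bot.grab_frame(n); save(p,n+"0.png"); print(n,[k for k in p],p["eye"],p["attitude"],p["K"])
    for l in ["rack","rail_mid","red_knob","inlay1","tin_center","tin","pastry_ring","ramekin","mug","tin_white","tin_green","turner","flour_jar"]:
        for r in bot.pinpoint(p,l)[:6]:
            print(l,r["at"],round(r["conf"],2),np.round(deep(p,r["at"]),3))
E
```

```text
{'clock': 0.0, 'qpos': array([-1.18821226,  0.52201315, -0.03633248,  1.59998741,  0.02120699,
        1.02112881, -0.1127893 ]), 'qd': array([ 0.0004591 , -0.00065902, -0.00082304, -0.00062462, -0.00066073,
        0.000614  ,  0.00010253]), 'joint_efforts': array([-1.53517165e-03, -9.27092457e+01,  1.97921544e+00, -3.69938743e+01,
        1.78558391e-02,  8.12191225e-03, -2.78463835e-05]), 'position': array([0.27330375, 0.56169988, 0.2307336 ]), 'tool_rot': array([-3.14044445e+00,  8.64805185e-05,  2.68881705e+00]), 'force': array([ 1.24606556, -0.65109035,  0.58503847]), 'moment': array([-0.02644303, -0.02092245, -0.00534919]), 'grip_width': 0.085549165683167}
top ['frame', 'z_map', 'K', 'eye', 'attitude', 'shot'] [0.45956773 0.00923402 1.05012981] [ 0.10315652  0.00876773 -1.58253555] [[403.68837943   0.         323.31731828]
 [  0.         403.68837943 208.16603732]
 [  0.           0.           1.        ]]
rack [339.0, 182.2] 0.86 [ 0.637 -0.025 -0.001]
rail_mid [339.8, 169.1] 0.97 [ 0.659 -0.025  0.063]
rail_mid [291.0, 128.2] 0.3 [0.783 0.101 0.005]
red_knob [272.6, 158.0] 0
[... 1864 characters left out ...]
]
tin_center [289.7, 236.9] 0.85 [ 0.479 -0.024  0.037]
tin_center [262.8, 185.5] 0.8 [0.492 0.159 0.029]
tin_center [256.4, 285.0] 0.72 [ 0.361 -0.097  0.032]
tin [262.1, 190.2] 0.91 [0.487 0.154 0.019]
tin [257.6, 284.5] 0.79 [ 0.364 -0.094  0.026]
tin [285.5, 241.1] 0.75 [ 0.465 -0.03   0.037]
pastry_ring [206.6, 180.5] 0.68 [0.373 0.275 0.001]
ramekin [289.7, 343.2] 0.67 [ 0.37  -0.233  0.003]
mug [364.7, 165.4] 0.86 [0.758 0.078 0.046]
tin_white [320.7, 187.3] 0.65 [0.624 0.083 0.025]
tin_green [360.5, 261.0] 0.66 [ 0.583 -0.164  0.048]
turner [364.7, 392.2] 0.56 [ 0.452 -0.384  0.002]
turner [433.6, 334.5] 0.28 [ 0.609 -0.374  0.067]
flour_jar [434.3, 337.0] 0.86 [ 0.611 -0.377  0.057]
```

```bash
python3 - <<'E'
import cv2
a=cv2.imread("pics/top0.png")
cv2.imwrite("pics/top0c.png",cv2.resize(a[110:310,220:490],None,fx=2.96,fy=2.96,interpolation=cv2.INTER_CUBIC))
E
```

```text
(no output)
```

View pics/side0.png

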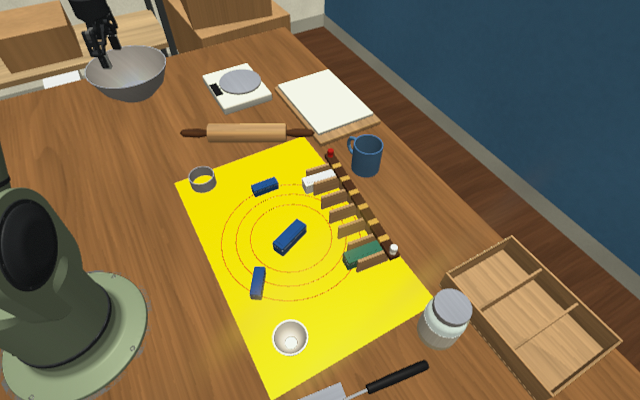

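View pics/top0c.png

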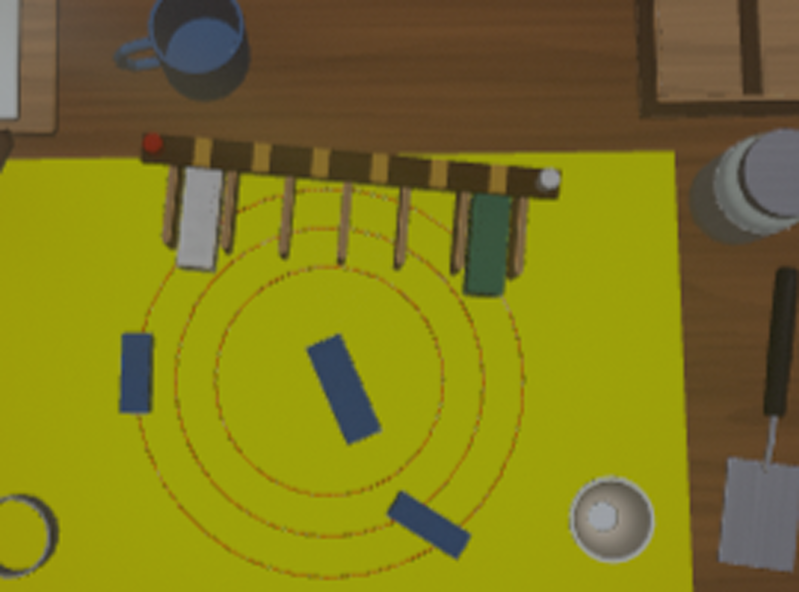

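The red knob is at the left (+y) end of the rail, crop (152,143), and a white one is at the right end, so I count inlay1, 2, 3. The third gap is at rack y = +25.

Three blue boxes could be taken for the tin, at top-picture pixels (266,233), (339,241) and (364,288). The middle one is the largest, and I'll check it by measuring.

```bash
cat >> h.py <<'E'
def seg(p,lo,hi,box,zmin=-1,zmax=9):
    hsv=cv2.cvtColor(p["frame"],cv2.COLOR_RGB2HSV); m=cv2.inRange(hsv,lo,hi)
    k=np.zeros_like(m); x0,y0,x1,y1=box; k[y0:y1,x0:x1]=m[y0:y1,x0:x1]; return k
def cloud(p,m):
    v,u=np.nonzero(m); K=np.array(p["K"]); z=p["z_map"][v,u]
    d=np.c_[(u-K[0,2])/K[0,0],-(v-K[1,2])/K[1,1],-np.ones(len(u))]*z[:,None]
    return (np.array(p["eye"])+d@att(p).T)[z>0]
def tins(p):
    hsv=cv2.cvtColor(p["frame"],cv2.COLOR_RGB2HSV); m=cv2.inRange(hsv,(100,90,20),(130,255,255))
    n,L,st,_=cv2.connectedComponentsWithStats(m); out=[]
    for i in range(1,n):
        if st[i,4]<60: continue
        c=cloud(p,L==i); 
        if not len(c): continue
        t=c[(c[:,2]>np.percentile(c[:,2],90)-.012)]
        zt=float(np.median(t[:,2])); out.append((i,st[i],t,zt,cv2.minAreaRect((t[:,:2]*1000).astype(np.float32))))
    return out
E
python3 - <<'E'
from h import *
for n in("top","side"):
    p=bot.grab_frame(n)
    for i,s,t,zt,r in tins(p): print(n,s,round(zt,4),np.round(r[0],1),np.round(r[1],1),round(r[2],1))
    # brass inlays
    box=(265,145,420,185) if n=="top" else (320,140,405,260)
    m=seg(p,(12,90,60),(28,255,255),box); nn,L,st,ce=cv2.connectedComponentsWithStats(m)
    for i in range(1,nn):
        if st[i,4]>8:
            c=cloud(p,L==i); print(" brass",st[i],np.round(ce[i],1),np.round(np.median(c,0),4),"plane60",np.round(atz(p,ce[i],.06),4))
    for nm,lo,hi in(("red",(0,150,60),(6,255,255)),):
        m=seg(p,lo,hi,box); v,u=np.nonzero(m); print(nm,len(u),u.mean(),v.mean(),np.round(atz(p,(u.mean(),v.mean()),.078),4))
p=bot.grab_frame("top"); f=cv2.cvtColor(p["frame"],cv2.COLOR_RGB2BGR)
cv2.imwrite("pics/crop1.png",cv2.resize(f[150:262,260:400],None,fx=5,fy=5,interpolation=cv2.INTER_NEAREST))
E
```

```text
top [277 116  25  17 270] 0.0043 [789.7  98.1] [73.4 47.6] 58.1
top [261 223   9  26 227] 0.027 [498.  165.7] [21.4 63.5] 89.5
top [324 224  23  35 375] 0.0359 [481.7 -12.3] [85.8 27.3] 22.9
top [352 277  26  21 217] 0.0275 [366.8 -84. ] [65.3 20.3] 57.1
 brass [ 265  145  155   40 4224] [341.9 159.6] [ 0.6988 -0.0338  0.0014] plane60 [ 0.6833 -0.031   0.06  ]
 brass [361 180   7   5  13] [363.8 182.3] [ 0.6356 -0.0906 -0.0007] plane60 [ 0.6254 -0.0844  0.06  ]
red 22 270.90909090909093 157.9090909090909 [0.686  0.1438 0.078 ]
side [  325     0   315   276 45619] 0.1006 [1869.9  316.2] [640.5  23.7] 89.7
side [ 347  135   36   42 1110] 0.0845 [778.1 108.4] [80. 83.] 55.1
side [251 178  27  19 284] 0.0283 [498.1 163.6] [21.7 66.1] 88.1
side [273 220  33  35 524] 0.0367 [482.9 -14.4] [87.9 30.1] 22.2
side [250 267  15  28 267] 0.0288 [367.8 -84.5] [65.1 23.5] 57.0
 brass [ 320  140   85  120 8017] [361.8 201.5] [ 0.6825 -0.0138  0.0024] plane60 [ 0.6738 -0.0318  0.06  ]
 brass [351 140   3   9  17] [351.6 143.4] [0.8045 0.2099 0.0018] plane60 [0.7647 0.1558 0.06  ]
 brass [359 250  31  10 159] [376.5 256.2] [ 0.628  -0.1685  0.0452] plane60 [ 0.6161 -0.1764  0.06  ]
red 50 330.12 152.4 [0.6836 0.1381 0.078 ]
```

View pics/crop1.png

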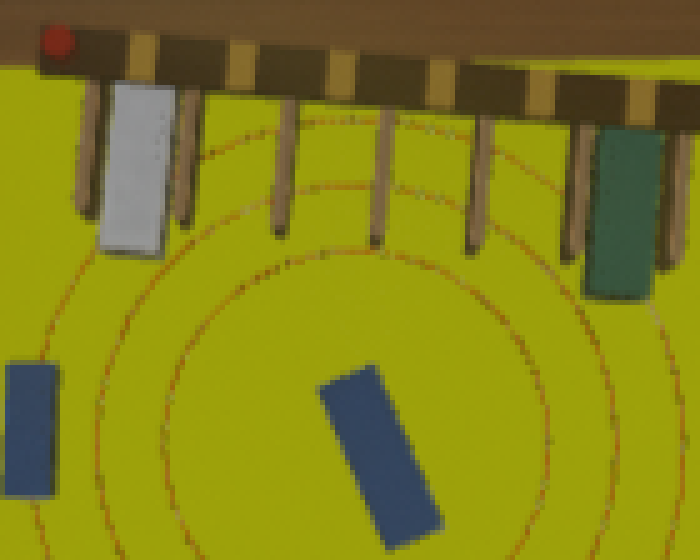

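The crop shows the large blue tin at crop (380,457). It measures 90x32 mm and 36 mm high; the look-alikes are about 65x22x28 mm. The brass inlays run from crop (143,57) by (242,65) and (341,74) onward, and the red knob is at (58,42). Next I fit the rack pose from the rail depth and the inlays.

```bash
python3 - <<'E'
from h import *
for n in("top","side"):
    p=bot.grab_frame(n)
    m=np.ones(p["z_map"].shape,np.uint8); c=cloud(p,m)
    c=c[(c[:,0]>.6)&(c[:,0]<.72)&(c[:,1]>-.22)&(c[:,1]<.17)&(abs(c[:,2]-.06)<.006)]
    r=cv2.minAreaRect((c[:,:2]*1000).astype(np.float32))
    a=np.polyfit(c[:,1],c[:,0],1); print(n,len(c),np.round(r[0],1),np.round(r[1],1),r[2],"fit yaw",-np.arctan(a[0]),"mean",c.mean(0))
    if n=="top":
        I=np.array([atz(p,(260+u/5-.5,150+v/5-.5),.06)[:2] for u,v in((143,57),(242,65),(341,74),(441,83),(541,93),(641,102))])
        print(np.round(I*1000,1)); d=I[0]-I[-1]; print("pitch",np.linalg.norm(d)/5,"yaw",np.arctan2(-d[0],d[1]),I.mean(0))
    else:
        for r in bot.pinpoint(p,"inlay1"): print(np.round(atz(p,r["at"],.06),4))
    for r in bot.pinpoint(p,"rail_mid")[:1]+bot.pinpoint(p,"rail_mid")[:1]: print("mid",np.round(atz(p,r["at"],.06),4))
E
```

```text
top 1305 [668.5 -20.5] [354.4  25.7] 84.07276153564453 fit yaw -0.10428865064505316 mean [ 0.667625   -0.02151738  0.0593262 ]
[[ 682.   103.3]
 [ 677.2   53.8]
 [ 672.     4.5]
 [ 666.8  -45.3]
 [ 661.   -94.9]
 [ 655.8 -144.5]]
pitch 0.04983652707324598 yaw -0.10523187243332834 [ 0.66913438 -0.02051466]
mid [ 0.6614 -0.0307  0.06  ]
mid [ 0.6614 -0.0307  0.06  ]
side 1195 [670.8 -19.1] [356.   26.4] 84.17937469482422 fit yaw -0.10583691289226059 mean [ 0.66770881 -0.03679088  0.06051737]
[ 0.6711 -0.0456  0.06  ]
[ 0.6478 -0.1534  0.06  ]
[0.6671 0.0525 0.06  ]
[ 0.6671 -0.0962  0.06  ]
[0.6793 0.0065 0.06  ]
[0.6779 0.1026 0.06  ]
mid [ 0.4474 -0.3878  0.06  ]
mid [ 0.4474 -0.3878  0.06  ]
```

```bash
cat >> h.py <<'E'
YAW=-0.105; O=np.array([.6352,-.0164]); ex=np.array([np.cos(YAW),np.sin(YAW)]); ey=np.array([-ex[1],ex[0]])
def W(x,y): return O+x*ex+y*ey
def rk(p): d=np.array(p[:2])-O; return np.array([d@ex,d@ey])
def go(xr,yr,z,yaw=None):
    s=bot.observe(); r=R.from_euler('xyz',s["tool_rot"]); t=np.r_[W(xr,yr),z]
    d=r.inv().apply(t-s["position"])*1000
    dy=0 if yaw is None else -((yaw-s["tool_rot"][2]+np.pi)%(2*np.pi)-np.pi)
    print("t",round(s["clock"],2),"rack",np.round(rk(s["position"])*1000,1),"z",round(s["position"][2]*1000,1),"yaw",s["tool_rot"].round(3),"F",s["force"].round(1),"grip",round(s["grip_width"],4),"q",s["qpos"].round(2))
    print("-> d",d.round(1),"turn",round(dy,3))
E
python3 - <<'E'
from h import *
go(.034,.125,.120,np.pi-.105)
E
```

```text
t 1.9 rack [-420.4  537.3] z 231.3 yaw [-3.142  0.     2.689] F [-0.3  0.2  0.2] grip 0.0854 q [-1.19  0.52 -0.04  1.6   0.02  1.02 -0.11]
-> d [-567.7 -232.7  111.3] turn -0.348
```

Request:
move_arm:
  moves: "-30 -12 0 -0.02; -65 -26 0 -0.05; -100 -41 0 -0.09; -135 -55 0 -0.13; -170 -70 0 -0.17; -205 -84 0 -0.21; -240 -98 0 -0.25; -275 -113 0 -0.29; -310 -127 0 -0.32; -340 -139 0 -0.348"
  grip: 0

```text
clock: 2.73
position: [0.5199, 0.2858, 0.2315]
tool_rot: [-3.141, 0.0, 3.037]
force: [0.3, 0.7, 0.1]
grip_width: -0.0
```

```bash
python3 -c "
from h import *
go(.034,.125,.12,np.pi-.105)"
```

```text
t 2.73 rack [-146.3  288.5] z 231.5 yaw [-3.141  0.     3.037] F [0.3 0.7 0.1] grip -0.0 q [-0.57  0.47 -0.05  1.69  0.03  0.99  0.84]
-> d [-180.2 -163.6  111.6] turn 0.001
```

Request:
move_arm:
  moves: "-20 -18 5 0; -45 -40 15 0; -70 -63 28 0; -95 -86 40 0; -120 -109 55 0; -142 -130 70 0; -160 -146 85 0; -173 -157 100 0; -180 -164 110 0; -180 -164 112 0"

```text
clock: 3.57
position: [0.6802, 0.1041, 0.1172]
tool_rot: [-3.14, -0.002, 3.034]
force: [0.1, 0.4, 0.3]
grip_width: 0.0001
```

```bash
python3 -c "
from h import *
go(.034,.125,.06,np.pi-.105)
p=bot.grab_frame('side'); f=cv2.cvtColor(p['frame'],cv2.COLOR_RGB2BGR)
cv2.imwrite('pics/c2.png',cv2.resize(f[90:290,230:450],None,fx=3,fy=3))"
```

```text
t 3.57 rack [ 32.1 124.5] z 117.2 yaw [-3.140e+00 -2.000e-03  3.034e+00] F [0.1 0.4 0.3] grip 0.0001 q [-0.22  0.74 -0.03  1.5   0.02  0.89  1.21]
-> d [-2.   0.6 57.2] turn -0.002
```

View pics/c2.png

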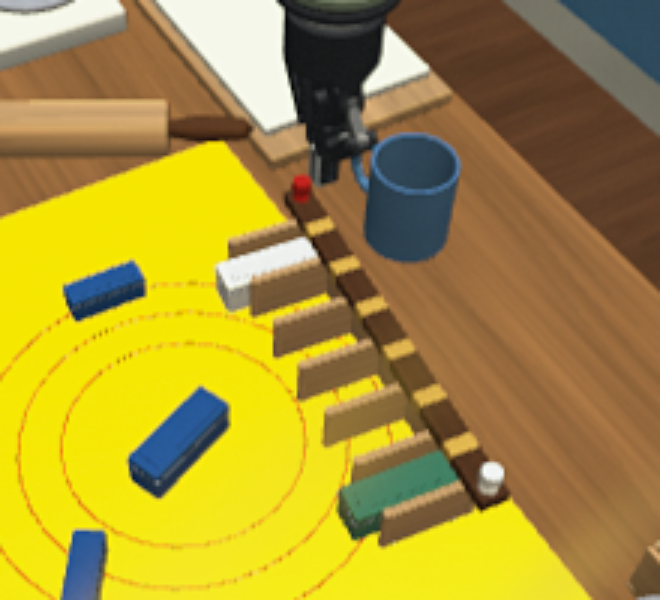

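Request:
move_arm:
  moves: "0 0 10 0; 0 0 20 0; 0 0 30 0; 0 0 39 0; 0 0 46 0; 0 0 50 0; 0 0 52 0; 0 0 53 0; 0 0 53 0; 0 0 53 0"

```text
clock: 4.45
position: [0.6804, 0.1063, 0.0667]
tool_rot: [3.141, 0.001, 3.037]
force: [0.3, -0.5, -0.3]
grip_width: 0.0003
```

```bash
python3 -c "
from h import *
go(.034,.125,.06,np.pi-.105)"
```

```text
t 4.45 rack [ 32.1 126.8] z 66.7 yaw [3.141e+00 1.000e-03 3.037e+00] F [ 0.3 -0.5 -0.3] grip 0.0003 q [-0.22  0.81 -0.03  1.53  0.03  0.81  1.2 ]
-> d [-1.9 -1.8  6.7] turn 0.0
```

Request:
move_arm:
  moves: "-1 -1 2 0; -2 -2 4 0; -2 -2 5 0; -2 -2 6 0; -2 -2 6.5 0; -2 -2 7 0; -2 -2 7.5 0; -2 -2 7.5 0; -2 -2 7.5 0; -2 -2 7.5 0"

```text
clock: 5.28
position: [0.6821, 0.1039, 0.0601]
tool_rot: [-3.141, 0.0, 3.037]
force: [-6.7, -1.4, 19.1]
grip_width: -0.0001
```

Inlay 1 is touched, with 19 N upward at z = 60 mm. I ease off slightly and slide to the second.

Request:
move_arm:
  moves: "0 0 -0.5 0; 0 -6 -0.5 0; 0 -13 -0.5 0; 0 -21 -0.5 0; 0 -29 -0.5 0; 0 -37 -0.5 0; 0 -44 -0.5 0; 0 -49 -0.5 0; 0 -50 -0.5 0; 0 -50 -0.5 0"

```text
clock: 6.12
position: [0.6775, 0.0545, 0.0601]
tool_rot: [3.141, 0.002, 3.037]
force: [0.4, -0.1, 8.3]
grip_width: -0.0003
```

Request:
move_arm:
  moves: "0 0 0.2 0; 0 -6 0.2 0; 0 -13 0.2 0; 0 -21 0.2 0; 0 -29 0.2 0; 0 -37 0.2 0; 0 -44 0.2 0; 0 -49 0.2 0; 0 -50 0.2 0; 0 -50 0.2 0"

```text
clock: 6.95
position: [0.6725, 0.0051, 0.0601]
tool_rot: [3.14, 0.002, 3.037]
force: [0.2, 2.1, 10.8]
grip_width: -0.0001
```

Request:
move_arm:
  moves: "0 0 -15 0; 0 0 -35 0; 10 -5 -50 0.1; 30 -15 -55 0.2; 55 -28 -55 0.32; 80 -42 -55 0.44; 108 -58 -55 0.56; 136 -72 -55 0.68; 162 -87 -55 0.8; 186 -100 -55 0.92"
  grip: 0.41

```text
clock: 7.78
position: [0.4744, -0.076, 0.1143]
tool_rot: [3.141, 0.0, 2.11]
force: [0.4, -0.0, 0.5]
grip_width: 0.0351
```

```bash
python3 -c "
from h import *
go(-.152,-.075,.04,np.pi/2-.105)"
```

```text
t 7.78 rack [-153.6  -76.1] z 114.3 yaw [3.141 0.    2.11 ] F [ 0.4 -0.   0.5] grip 0.0351 q [-0.12  0.49  0.2   2.08 -0.17  0.59  0.74]
-> d [-0.1  2.  74.3] turn 0.645
```

Request:
move_arm:
  moves: "0 1 5 0.1; 0 2 10 0.2; 0 2 20 0.3; 0 2 30 0.4; 0 2 40 0.5; 0 2 50 0.6; 0 2 58 0.645; 0 2 64 0.645; 0 2 64 0.645; 0 2 64 0.645"

```text
clock: 8.62
position: [0.4778, -0.0743, 0.0501]
tool_rot: [-3.141, -0.0, 1.474]
force: [-0.3, -0.1, 0.4]
grip_width: 0.0348
```

```bash
python3 -c "
from h import *
p=bot.grab_frame('top'); f=cv2.cvtColor(p['frame'],cv2.COLOR_RGB2BGR)
g=bot.grab_frame('side'); e=cv2.cvtColor(g['frame'],cv2.COLOR_RGB2BGR)
cv2.imwrite('pics/c3.png',np.hstack([cv2.resize(x,(400,400)) for x in (f[180:300,290:410],e[180:300,230:350])]))
for q in (p,g):
  for i,s,t,zt,r in tins(q): print(s,round(zt,4),np.round(r[0],1),np.round(r[1],1),round(r[2],1))
go(-.152,-.075,.012,np.pi/2-.105)"
```

```text
[277 116  25  17 279] 0.0046 [789.6  97.4] [74.2 46.1] 55.2
[261 223   9  26 227] 0.0271 [498.  165.5] [21.  63.6] 89.7
[324 224  14  30 219] 0.0354 [489.   -9.6] [69.9 28. ] 22.4
[  325     0   315   276 45616] 0.1007 [1868.9  313.4] [ 25.3 635. ] 0.2
[ 347  135   36   42 1110] 0.0843 [782.4 107.4] [81.7 75.9] 62.5
[251 179  21  18 225] 0.0285 [490.5 163.3] [51.1 24.1] 2.1
[250 267  15  28 260] 0.0288 [368.  -84.5] [64.5 23.7] 58.1
t 8.72 rack [-150.2  -74.1] z 50.5 yaw [ 3.141 -0.     1.473] F [ 0.4 -1.1 -0.7] grip 0.0348 q [-0.19  0.63  0.3   2.11 -0.4   0.46  0.32]
-> d [-0.9 -1.8 38.5] turn 0.007
```

View pics/c3.png

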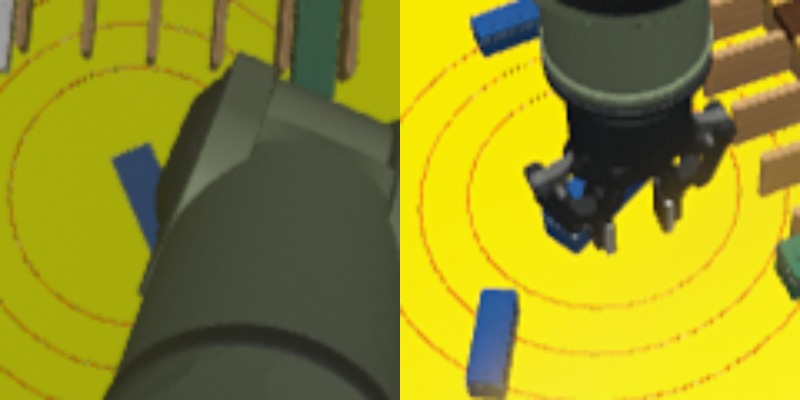

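The side view (right half) shows the fingers at about (605,235) and (668,220), on the right of the tin, with its rear end at (568,230). It is clear to descend.

Request:
move_arm:
  moves: "0 -1 6 0.007; 0 -2 13 0.007; 0 -2 20 0.007; 0 -2 26 0.007; 0 -2 31 0.007; 0 -2 35 0.007; 0 -2 37 0.007; 0 -2 38 0.007; 0 -2 38 0.007; 0 -2 38 0.007"

```text
clock: 9.55
position: [0.4759, -0.0741, 0.0122]
tool_rot: [3.141, 0.0, 1.465]
force: [-0.5, 0.5, 0.3]
grip_width: 0.035
```

Request:
move_arm:
  moves: "3 0 0 0; 6 0 0 0; 9 0 0 0; 12 0 0 0; 15 0 0 0; 18 0 0 0; 21 0 0 0; 24 0 0 0; 27 0 0 0; 30 0 0 0"

```text
clock: 10.38
position: [0.479, -0.044, 0.0121]
tool_rot: [-3.142, 0.0, 1.465]
force: [0.0, -0.6, -0.1]
grip_width: 0.0351
```

Request:
move_arm:
  moves: "3 0 0 0; 6 0 0 0; 9 0 0 0; 12 0 0 0; 15 0 0 0; 18 0 0 0; 21 0 0 0; 24 0 0 0; 27 0 0 0; 28 0 0 0"

```text
clock: 11.22
position: [0.482, -0.0159, 0.0121]
tool_rot: [3.142, -0.0, 1.465]
force: [0.1, -1.0, 0.9]
grip_width: 0.0352
```

```bash
python3 -c "
from h import *
p=bot.grab_frame('top'); f=cv2.cvtColor(p['frame'],cv2.COLOR_RGB2BGR)
g=bot.grab_frame('side'); e=cv2.cvtColor(g['frame'],cv2.COLOR_RGB2BGR)
cv2.imwrite('pics/c4.png',np.hstack([cv2.resize(x,(400,400)) for x in (f[160:280,280:400],e[160:280,230:350])]))
for q in (p,g):
  for i,s,t,zt,r in tins(q): print(s,round(zt,4),np.round(r[0],1),np.round(r[1],1),round(r[2],1),rk(np.array(r[0])/1000))
go(-.152,-.002,.012,np.pi/2-.105)"
```

```text
[277 116  25  17 279] 0.0043 [789.8  97.2] [72.1 46.7] 54.5 [0.14185186 0.12922392]
[261 223  10  26 228] 0.0271 [498.  165.4] [22.3 63.6] 88.1 [-0.15554837  0.16644308]
[368 285  10  13  78] 0.0271 [ 355.8 -100.6] [26.7 20.6] 55.8 [-0.26903638 -0.11300341]
[  325     0   315   276 45617] 0.1008 [1869.5  314.2] [ 24.9 635.6] 0.2 [1.19284388 0.45812135]
[ 347  135   36   42 1111] 0.0844 [783.2 109.7] [85.8 76.1] 65.1 [0.1339739  0.14088361]
[251 182  13  15 123] 0.0283 [480.  163.5] [23.3 30.3] 87.0 [-0.17317192  0.16266324]
[284 223  13  15 115] 0.0357 [486.6 -11.6] [51.8 25.8] 61.4 [-0.14823704 -0.0108133 ]
[250 267  15  28 260] 0.0287 [367.8 -84.6] [67.3 23.3] 56.6 [-0.25878471 -0.09580162]
t 11.32 rack [-152.4  -15.8] z 12.1 yaw [ 3.142 -0.     1.465] F [-0.8  0.7  0.3] grip 0.0347 q [-0.28  0.7   0.26  2.12 -0.47  0.38  0.25]
-> d [13.8  0.4  0.1] turn -0.001
```

View pics/c4.png

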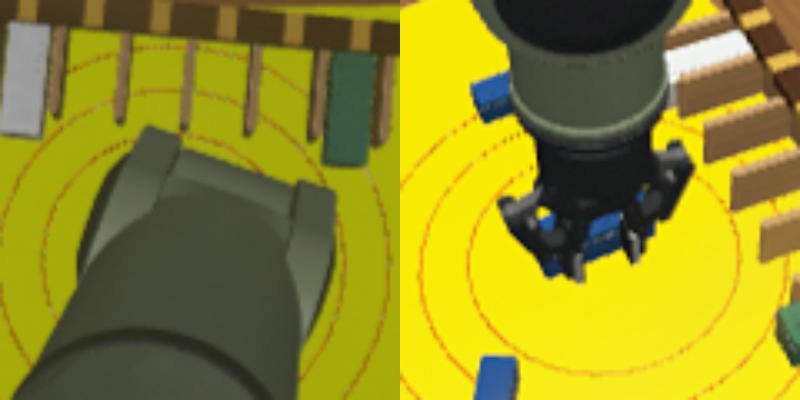

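The tin (right half, around (600,235)) is now against both fingers and nearly aligned. I push the remaining 14 mm, then back off and lift to look.

Request:
move_arm:
  moves: "2 0 0 0; 4 0 0 0; 6 0 0 0; 8 0 0 0; 10 0 0 0; 12 0 0 0; 14 0 0 0; 14 0 0 0; 8 0 0 0; -5 0 0 0"

```text
clock: 12.15
position: [0.4815, -0.0205, 0.012]
tool_rot: [-3.142, -0.001, 1.467]
force: [0.0, -0.1, 0.7]
grip_width: 0.0344
```

Request:
move_arm:
  moves: "-5 0 -10 0; -20 0 -40 0; -40 -15 -60 0; -70 -50 -80 0; -100 -85 -80 0; -130 -120 -80 0; -150 -155 -80 0; -150 -185 -80 0; -150 -190 -80 0; -150 -190 -80 0"
  grip: 0

```text
clock: 12.98
position: [0.2838, -0.1362, 0.0791]
tool_rot: [-3.045, -0.042, 1.464]
force: [-0.6, -0.4, -1.2]
grip_width: -0.0
```

```bash
python3 -c "
from h import *
p=bot.grab_frame('top'); f=cv2.cvtColor(p['frame'],cv2.COLOR_RGB2BGR)
g=bot.grab_frame('side'); e=cv2.cvtColor(g['frame'],cv2.COLOR_RGB2BGR)
cv2.imwrite('pics/c5.png',np.hstack([cv2.resize(x,(400,400)) for x in (f[160:280,280:400],e[160:280,230:350])]))
for q in (p,g):
  for i,s,t,zt,r in tins(q): print(s,round(zt,4),np.round(r[0],1),np.round(r[1],1),round(r[2],1),rk(np.array(r[0])/1000))
go(-.152,-.002,.012,np.pi-.105)"
```

```text
[277 116  25  17 277] 0.0045 [788.5  97.5] [73.4 47.2] 52.4 [0.14054638 0.12930958]
[314 220  14  35 380] 0.0356 [491.3  24.1] [27.8 85.5] 84.1 [-0.14732908  0.02521477]
[261 223   9  26 227] 0.0272 [497.9 165.5] [63.7 21.3] 0.7 [-0.15556875  0.16649606]
[352 277  26  21 218] 0.0275 [366.9 -83.6] [64.7 20.5] 57.1 [-0.25980959 -0.09490962]
[  325     0   315   276 45617] 0.1005 [1868.8  316.4] [ 24.1 645.2] 0.5 [1.19197168 0.46025246]
[ 347  135   36   42 1110] 0.0842 [782.6 108.3] [84.1 75.4] 61.9 [0.13351193 0.13946924]
[251 178  27  19 282] 0.0283 [497.9 163.7] [23.5 65.3] 87.4 [-0.15546791  0.16473409]
[267 212  38  26 566] 0.0369 [491.   21.1] [30.9 87.5] 82.7 [-0.14734458  0.02221997]
[250 267  15  28 228] 0.0289 [ 358.9 -103.9] [108.5  30.3] 65.7 [-0.26557886 -0.11600775]
t 13.08 rack [-337.4 -156.1] z 78.7 yaw [-3.045 -0.044  1.461] F [ 0.1 -0.6 -0.1] grip -0.0002 q [ 0.33  0.41 -0.06  2.41 -0.01  0.42  0.18]
-> d [151.8 190.9  55.3] turn -1.575
```

View pics/c5.png

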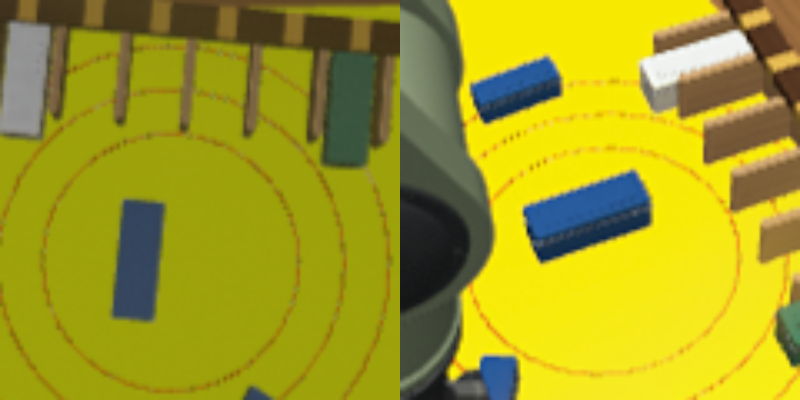

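The tin is at rack (-147, +24) mm, parallel to the gap to within about 1°. Top-left panel: tin at (138,260), in line with the third gap. Now I bring the shut fingers behind it.

Request:
move_arm:
  moves: "10 15 -5 0; 30 40 -10 -0.1; 55 65 -10 -0.2; 80 85 -10 -0.3; 105 100 -10 -0.4; 130 110 -10 -0.5; 150 110 -10 -0.6; 165 110 -10 -0.7; 175 110 -10 -0.8; 180 110 -10 -0.9"

```text
clock: 13.92
position: [0.414, 0.0331, 0.0859]
tool_rot: [-3.117, -0.101, 2.373]
force: [-0.2, -0.9, -0.4]
grip_width: 0.0002
```

```bash
python3 -c "
from h import *
go(-.215,.0245,.05,np.pi-.105)"
```

```text
t 13.92 rack [-225.1   26.1] z 85.9 yaw [-3.117 -0.101  2.373] F [-0.2 -0.9 -0.4] grip 0.0002 q [ 0.08  0.5  -0.31  2.17  0.15  0.57  0.47]
-> d [-12.5   5.9  34.7] turn -0.664
```

Request:
move_arm:
  moves: "-3 1 5 -0.1; -6 3 8 -0.2; -9 5 10 -0.3; -12 6 12 -0.4; -12 6 14 -0.5; -12 6 14 -0.6; -12 6 14 -0.66; -12 6 14 -0.66; -12 6 14 -0.66; -12 6 14 -0.66"

```text
clock: 14.75
position: [0.425, 0.0282, 0.0703]
tool_rot: [3.1, -0.096, 3.027]
force: [0.6, -0.1, -0.4]
grip_width: -0.0003
```

```bash
python3 -c "
from h import *
go(-.215,.0245,.05,np.pi-.105)
print(R.from_euler('xyz',bot.observe()['tool_rot']).as_matrix().round(3))
p=bot.grab_frame('side'); e=cv2.cvtColor(p['frame'],cv2.COLOR_RGB2BGR)
cv2.imwrite('pics/c6.png',cv2.resize(e[130:290,200:360],(600,600)))"
```

```text
t 14.75 rack [-213.7   22.4] z 70.3 yaw [ 3.1   -0.096  3.027] F [ 0.6 -0.1 -0.4] grip -0.0003 q [ 0.22  0.57 -0.48  2.14  0.33  0.59  0.96]
-> d [-0.7  1.3 20.4] turn -0.01
[[-0.989  0.118 -0.091]
 [ 0.114  0.992  0.052]
 [ 0.096  0.041 -0.995]]
```

View pics/c6.png

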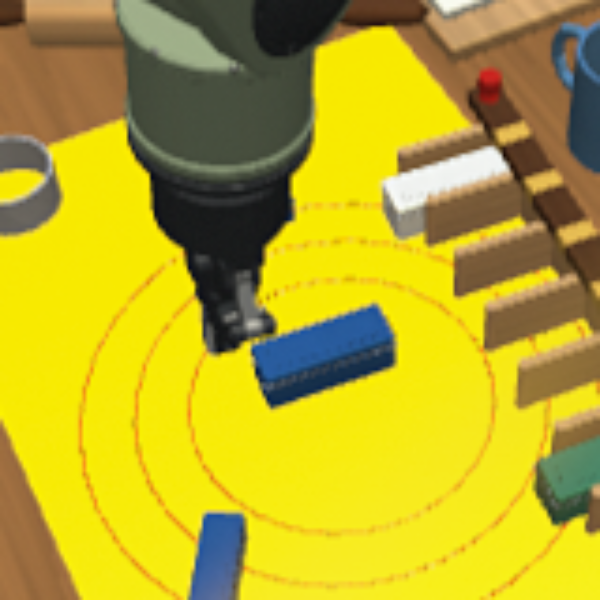

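Seen in the picture: shut fingertips at about (225,345), behind the tin's rear face at (262,375), clear of it and of everything else. A slight 0.1 rad tool tilt stayed from the reach limit. It leans over the tin, so contact can only press down, which is harmless for pushing.

```bash
python3 -c "
from h import *
go(-.215,.0255,.012,np.pi-.105)"
```

```text
t 14.8 rack [-213.7   22.4] z 70.4 yaw [ 3.1   -0.096  3.027] F [-0.1 -0.1 -0.4] grip -0.0002 q [ 0.22  0.57 -0.48  2.14  0.33  0.59  0.96]
-> d [-4.3  0.7 58.3] turn -0.009
```

Request:
move_arm:
  moves: "0 0 7 -0.01; -1 0 15 -0.01; -2 0 23 -0.01; -2 0 31 -0.01; -3 0 39 -0.01; -3 0 46 -0.01; -4 1 52 -0.01; -4 1 56 -0.01; -4 1 58 -0.01; -4 1 58 -0.01"

```text
clock: 15.63
position: [0.4235, 0.0319, 0.0119]
tool_rot: [3.099, -0.096, 3.039]
force: [0.3, 0.7, 1.2]
grip_width: 0.0
```

```bash
python3 -c "
from h import *
go(-.150,.0255,.012,np.pi-.105)"
```

```text
t 15.63 rack [-215.6   25.9] z 11.9 yaw [ 3.099 -0.096  3.039] F [0.3 0.7 1.2] grip 0.0 q [ 0.14  0.68 -0.4   2.16  0.42  0.45  0.9 ]
-> d [-65.3  -0.3  -6.4] turn 0.003
```

Request:
move_arm:
  moves: "-4 0 -0.4 0; -8 0 -0.8 0; -12 0 -1.2 0; -16 0 -1.6 0; -20 0 -2 0; -24 0 -2.4 0; -28 0 -2.8 0; -32 0 -3.2 0; -36 0 -3.6 0; -40 0 -4 0"

```text
clock: 16.47
position: [0.4641, 0.0275, 0.0124]
tool_rot: [3.098, -0.096, 3.039]
force: [-1.6, -0.9, 2.3]
grip_width: 0.0
```

Request:
move_arm:
  moves: "-3 0 -0.3 0; -6 0 -0.6 0; -9 0 -0.9 0; -12 0 -1.2 0; -15 0 -1.5 0; -18 0 -1.8 0; -21 0 -2.1 0; -24 0 -2.4 0; -25 0 -2.5 0; -25 0 -2.5 0"

```text
clock: 17.3
position: [0.489, 0.0248, 0.0125]
tool_rot: [3.098, -0.095, 3.039]
force: [0.2, -0.5, -0.7]
grip_width: 0.0002
```

```bash
python3 -c "
from h import *
p=bot.grab_frame('top'); f=cv2.cvtColor(p['frame'],cv2.COLOR_RGB2BGR)
g=bot.grab_frame('side'); e=cv2.cvtColor(g['frame'],cv2.COLOR_RGB2BGR)
cv2.imwrite('pics/c7.png',np.hstack([cv2.resize(x,(400,400)) for x in (f[150:250,280:380],e[150:250,260:360])]))
for q in (p,g):
  for i,s,t,zt,r in tins(q)[:5]: print(s,round(zt,4),np.round(r[0],1),np.round(r[1],1),round(r[2],1),rk(np.array(r[0])/1000), [rk(b/1000).round(4) for b in cv2.boxPoints(r)] if abs(zt-.036)<.003 else '')
go(-.100,.0255,.012,np.pi-.105)"
```

```text
[277 116  25  17 282] 0.0047 [788.5  97.5] [73.5 47.8] 52.2 [0.14050765 0.12936208] 
[261 223  10  26 228] 0.0271 [498.  165.3] [22.3 63.8] 87.6 [-0.15553839  0.16633467] 
[  325     0   315   276 45616] 0.1005 [1869.  317.] [642.1  23.5] 89.9 [1.19205235 0.46090099] 
[ 347  135   36   42 1111] 0.0845 [778.7 108.7] [80.1 82.4] 55.9 [0.12955613 0.13948542] 
[251 179  22  18 226] 0.0282 [488.3  91.4] [167.8  50.6] 88.6 [-0.15738729  0.09181018] 
[292 204  34  27 427] 0.0371 [532.5   3.3] [128.2  53.1] 24.1 [-0.10416934  0.00878718] [array([-0.1729, -0.0005]), array([-0.1463, -0.0464]), array([-0.0354,  0.018 ]), array([-0.0621,  0.0639])]
[250 267  15  28 258] 0.0287 [367.4 -84.6] [67.3 23.7] 56.5 [-0.25916532 -0.09592036] 
t 17.4 rack [-150.    25.7] z 12.5 yaw [ 3.098 -0.096  3.039] F [ 0.   0.3 -0.6] grip 0.0001 q [ 0.18  0.74 -0.42  2.    0.4   0.57  0.97]
-> d [-49.8  -0.1  -4.3] turn 0.002
```

View pics/c7.png

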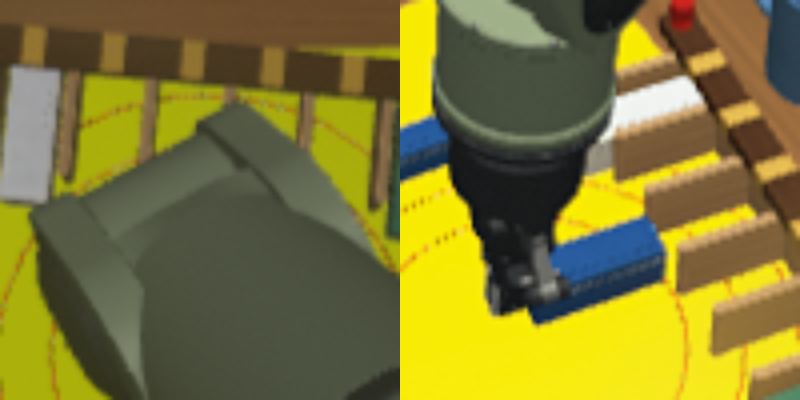

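```bash
cat >> h.py <<'E'
def tintop():
    p=bot.grab_frame('side'); m=seg(p,(105,120,40),(125,255,255),(270,160,370,260)); c=cloud(p,m)
    q=np.array([rk(a) for a in c]); k=(abs(c[:,2]-.0365)<.004)&(q[:,0]<0)&(q[:,0]>-.2)&(abs(q[:,1]-.025)<.04); q=q[k]*1000
    print(len(q),"front x",np.percentile(q[:,0],[1,99]).round(1))
    for a in range(-160,20,10):
        b=q[(q[:,0]>=a)&(q[:,0]<a+10)]
        if len(b)>4: print(a,b[:,1].min().round(1),b[:,1].max().round(1))
E
python3 -c "
from h import *
tintop()"
```

```text
250 front x [-112.1  -47.9]
-120 16.1 35.9
-110 8.8 36.6
-100 8.4 35.2
-90 9.8 35.6
-80 10.0 35.3
-70 9.8 36.3
-60 9.6 36.8
-50 9.7 36.8
```

The tin is straight, centred at y ≈ 23–24 mm, with its front at x ≈ -48 mm. I continue in.

Request:
move_arm:
  moves: "-3.5 0 -0.3 0; -7 0 -0.6 0; -10.5 0 -0.9 0; -14 0 -1.2 0; -17.5 0 -1.5 0; -21 0 -1.8 0; -24.5 0 -2.1 0; -28 0 -2.4 0; -31.5 0 -2.7 0; -35 0 -3 0"

```text
clock: 18.28
position: [0.524, 0.0211, 0.0122]
tool_rot: [3.098, -0.096, 3.039]
force: [-1.1, -0.0, 1.9]
grip_width: -0.0
```

```bash
python3 -c "
from h import *
tintop()
go(-.073,.0255,.012,np.pi-.105)"
```

```text
212 front x [-73.9 -13.3]
-80 17.4 34.4
-70 10.7 35.8
-60 10.8 37.9
-50 9.3 38.7
-40 13.0 38.6
-30 12.1 38.7
-20 14.2 40.4
t 18.33 rack [-113.9   25.6] z 12.2 yaw [ 3.098 -0.095  3.039] F [-0.4  0.6 -0.5] grip 0.0002 q [ 0.19  0.77 -0.43  1.91  0.39  0.63  1.  ]
-> d [-40.7  -0.1  -3.7] turn 0.002
```

Request:
move_arm:
  moves: "-3.5 0 -0.3 0; -7 0 -0.6 0; -10.5 0 -0.9 0; -14 0 -1.2 0; -17.5 0 -1.5 0; -21 0 -1.8 0; -24 0 -2.1 0; -27 0 -2.4 0; -30 0 -2.6 0; -32 0 -2.8 0"

```text
clock: 19.17
position: [0.5559, 0.0177, 0.0119]
tool_rot: [3.098, -0.096, 3.039]
force: [-1.0, 0.3, 2.3]
grip_width: 0.0
```

```bash
python3 -c "
from h import *
tintop()
go(-.073,.0255,.012,np.pi-.105)"
```

```text
122 front x [-40.1  -0.6]
-40 11.8 37.4
-30 12.9 38.7
-20 14.3 38.3
-10 14.3 37.8
t 19.22 rack [-82.2  25.6] z 11.9 yaw [ 3.098 -0.095  3.039] F [-0.4 -1.4 -0.1] grip -0.0004 q [ 0.2   0.8  -0.43  1.82  0.38  0.69  1.03]
-> d [-9.1 -0.1 -1. ] turn 0.002
```

Now slowly to the back wall, up to 13 mm, watching the force.

Request:
move_arm:
  moves: "-1 0 -0.1 0; -2 0 -0.2 0; -3 0 -0.3 0; -4 0 -0.4 0; -5 0 -0.5 0; -6 0 -0.6 0; -7 0 -0.7 0; -8 0 -0.7 0; -8.5 0 -0.8 0; -8.5 0 -0.8 0"

```text
clock: 20.05
position: [0.5641, 0.0168, 0.0119]
tool_rot: [3.098, -0.096, 3.039]
force: [-0.0, 0.3, 0.8]
grip_width: -0.0001
```

Request:
move_arm:
  moves: "-0.5 0 0 0; -1 0 -0.1 0; -1.5 0 -0.1 0; -2 0 -0.2 0; -2.5 0 -0.2 0; -3 0 -0.3 0; -3 0 -0.3 0; -3 0 -0.3 0; -3 0 -0.3 0; -3 0 -0.3 0"

```text
clock: 20.88
position: [0.5648, 0.0167, 0.0117]
tool_rot: [3.099, -0.1, 3.04]
force: [-15.3, 1.5, 10.5]
grip_width: 0.0001
```

A 15 N reaction at TCP x ≈ -73 mm, as predicted: the tin is home against the back. Now I retract backward and up, out of view.

Request:
move_arm:
  moves: "3 0 0 0; 8 0 1 0; 15 0 2 0; 24 0 2 0; 34 0 2 0; 44 0 -10 0; 50 0 -35 0; 50 0 -70 0; 50 0 -105 0; 50 0 -140 0"

```text
clock: 21.72
position: [0.5293, 0.0142, 0.1575]
tool_rot: [3.099, -0.096, 3.039]
force: [-0.4, -0.6, -0.1]
grip_width: -0.0003
```

Request:
move_arm:
  moves: "50 30 -30 0; 50 65 -40 0; 50 100 -40 0; 50 135 -40 0; 50 170 -40 0; 50 205 -40 0; 50 240 -40 0; 50 265 -40 0; 50 280 -40 0; 50 280 -40 0"

```text
clock: 22.55
position: [0.5128, 0.299, 0.2124]
tool_rot: [3.097, -0.096, 3.043]
force: [-0.1, 0.1, -0.4]
grip_width: -0.0002
```

```bash
python3 -c "
from h import *
p=bot.grab_frame('top'); f=cv2.cvtColor(p['frame'],cv2.COLOR_RGB2BGR)
g=bot.grab_frame('side'); e=cv2.cvtColor(g['frame'],cv2.COLOR_RGB2BGR)
cv2.imwrite('pics/c8.png',np.hstack([cv2.resize(f[110:310,240:440],(400,400)),cv2.resize(e[130:370,200:440],(400,400))]))
for q in (p,g):
  for i,s,t,zt,r in tins(q)[:6]: print(s,round(zt,4),np.round(r[0],1),np.round(r[1],1),round(r[2],1),rk(np.array(r[0])/1000), [rk(b/1000).round(4) for b in cv2.boxPoints(r)] if abs(zt-.036)<.003 else '')
go(0,0,0)"
```

```text
[277 115  25  18 286] 0.0044 [788.7  97.6] [74.  49.5] 55.2 [0.14068423 0.12946733] 
[319 171  14  33 356] 0.0357 [619.7  10.5] [28.2 82.8] 84.3 [-0.01824474  0.02507961] [array([-0.0596,  0.0108]), array([0.0232, 0.0112]), array([0.0231, 0.0394]), array([-0.0597,  0.039 ])]
[261 223   9  26 227] 0.0274 [498.  165.6] [21.1 63.5] 89.9 [-0.15552613  0.16665573] 
[352 277  26  21 216] 0.0273 [366.8 -84. ] [64.2 20.4] 57.3 [-0.25983318 -0.09530924] 
[  325     0   315   276 45618] 0.1009 [1869.7  319.2] [639.1  23.1] 89.6 [1.1924986  0.46312143] 
[ 347  135   36   42 1110] 0.0844 [783.5 109.5] [87.6 76.6] 65.0 [0.13432672 0.14076318] 
[251 178  27  19 285] 0.028 [498.  164.6] [23.9 65.8] 88.5 [-0.15543532  0.16561198] 
[317 195  36  26 354] 0.0372 [623.    9.8] [30.4 87.4] 84.8 [-0.01487524  0.02476466] [array([-0.0584,  0.0089]), array([0.0291, 0.0102]), array([0.0286, 0.0406]), array([-0.0588,  0.0393])]
[250 267  15  28 264] 0.0287 [367.4 -83.9] [66.5 23.1] 55.1 [-0.25925925 -0.09518514] 
t 22.65 rack [-153.7  297.1] z 212.1 yaw [ 3.099 -0.096  3.04 ] F [ 0.2 -0.7 -0.8] grip 0.0003 q [-0.17  0.58 -0.59  1.64  0.24  1.06  0.65]
-> d [-172.3 -305.7  183.7] turn 0
```

View pics/c8.png

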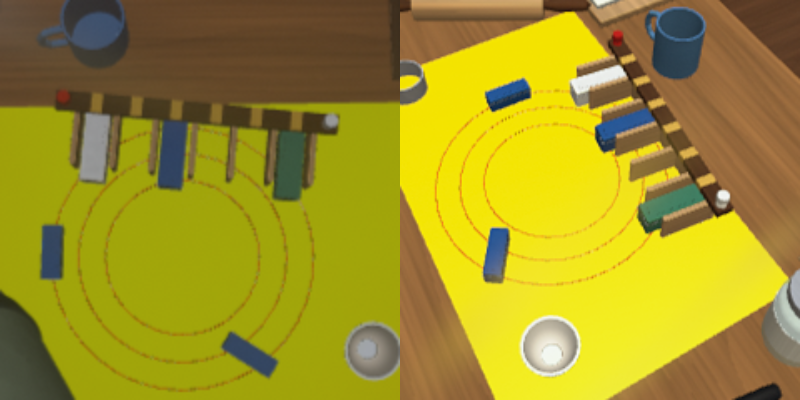

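The tin sits in the third gap from the red knob (top view (172,155)). It is aligned, its rear is at x ≈ -59 mm (fully home is -60), and nothing else has moved. I hand it in.

```bash
python3 -c "
from h import *
print(abs(bot.observe()['qd']).max()); bot.job_done()"
```

```text
0.027532519281045564
the job is handed in; nothing more can be done
```

I touched the first three brass inlays from the red-knob end in order, then pushed the large blue tin fully home into the third gap, and handed the job in. No verdict was reported.

- **Counting:** the red knob is at the rack's left (+y) end. I slid the shut fingertips along the rail over inlays 1, 2 and 3, pressing with about 19, 8 and 11 N at z = 60 mm.
- **Pushing:** I squared up and centred the tin with a sideways push from two fingertips, then pushed it in from behind until I felt a 15 N reaction from the back wall.
- **Final position:** the tin's rear end is at x ≈ -59 mm in the rack's frame, which puts its centre at about -15 mm. Its y is about 25 mm and its angle to the gap is within 1°.
- **Camera disagreement:** the raw box centres from the two cameras differed by 3 mm in x (-18 from the top view, -15 from the side). The top-view box came out short because its far end was cut off, and both lie within tolerance.
- **Other things:** in the last pictures the other tins and kitchen things that show looked unmoved. I judged this by eye, except for the two small blue look-alikes, which measured the same as at the start.
- **Tool tilt:** from a retreat near the reach limit onward, the tool stayed tilted by about 0.1 rad. It caused no trouble.

The run took about 23 s of the 72 s allowed, and the arm ended clear of everything.

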